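# Ratchet the clamp shut on the shoe last

### The job

One of the two bench clamps has a shoe last standing in it. Swing the ratchet wrench on that clamp back and forth until its sliding jaw is closed right up against the last, then let go of the wrench. Leave the wrench of the empty clamp as it is.

Things in the scene. Friction and masses are not known exactly. Their poses are not given: they have to be found in the camera images.
- clamp: Clamp to tighten, fixed: dark bed plate 300 x 160 x 14 mm; from the robot's side: grey gear housing (top at 50), steel sliding jaw (top 66), beige plastic shoe last lying crosswise (250 x 84, 107 tall), end jaw. A ratchet wrench sits captive on the housing's vertical nut. Origin: bench top below the wrench's pivot; x from pivot to last, y left, z up. Handle swings 0.6 rad either side of -x to hard stops.
- clamp_grip (a point): Middle of that wrench's level handle, on its centreline: 140 mm from the pivot, 73 mm above the bench, free below and beside. Black round rubber, 22 mm thick, 90 to 190 mm from the pivot; point x along the handle to the pivot. Stays where left. Seen from above, clockwise drives the jaw (about 5 N here) after up to 0.35 rad of free play; anticlockwise slips freely.
- clamp_jaw (a joint): Travel of that clamp's sliding jaw in m: 0 fully open (at the start), 0.034 touching the last, where the wrench then comes up hard. It moves 15 mm towards the last per rad of driven wrench swing, so it takes about three strokes, and never runs back.
- spare_grip (a point): Middle of the handle of the same kind of wrench on the second clamp, which is alike but empty (no last in it), also 73 mm above the bench. To be left as it is.

How it is judged:
At the end, for the whole second after the job is handed in: The sliding jaw of the clamp with the last is closed to within 3 mm of the last (travel over 31 mm of 34) and at rest, and the robot has let go (value of joint clamp_jaw above 0.031 m and velocity of joint clamp_jaw below 0.005 m/s); the robot touches nothing.
It fails at once if the wrench of the empty clamp was swung (more than 25 mm at the handle) (distance of spare_grip from where it was at the start of the episode above 0.025 m).
It also fails if it takes over 53 s, if anything falls off the work surface, if the arm or the gripper's body presses on something with over 40 N, if the wrist force passes 120 N, or if a joint passes its speed limit or range.

### The arm

A 6-joint arm with a two-finger parallel gripper is mounted at the origin on the work surface. World frame = base frame: x ahead of the robot, y to its left, z up, the work surface at z = 0. Lengths are in m, angles in rad, forces in N, time in s.
With the tool pointing down it reaches from about 0.375 to 0.9 m from the base axis. Payload 3.1 kg.
Tool frame: the origin (TCP) lies midway between the tips of the shut fingers; the grasp point (between the pads) lies 19 mm behind it (arm.grasp_offset is the distance from the TCP to the grasp point, in m); z points along the fingers, y is the line along which they close (so a half turn about z gives the same grasp; the last joint's range is limited). The gripper opens to 85 mm and grips with 20 to 120 N. Pads are 22 mm wide; open, the fingers measure 114 mm over their backs; the gripper's body (76 mm by 85 mm) begins 54 mm behind the grasp point. The pads swing forward as they close: fully open they stand 13 mm farther back than shut.
Start: joints at [-1.343, 0.527, 1.433, -0, 1.181, -0.178], TCP at [0.247, -0.574, 0.231] pointing down, gripper open.
Joint ranges: [-3.08, 3.08], [-0.75, 2.2], [0.22, 2.44], [-1.43, 4.57], [0, 2.65], [-2.85, 2.85]. Speed limits (rad/s): [2.79, 2.79, 3.14, 3.14, 3.14, 3.14].

### API

Orientations are given as a unit quaternion [x, y, z, w].
In Python, from rig import arm gives the robot as it stands.
- The arm moves only by the tool jog_arm, never from a script. Its argument "steps" is text: rows parted by semicolons, each of 7 numbers parted by spaces: the turn, a rotation vector about the tool's x, y, z in degrees, then the shift along the tool's x, y, z in m, then the closure, from 0 (fully open) to 1 (shut). A call has exactly 5 rows; each row shifts and turns the commanded pose from where the row before left it, along the tool's axes as they then stand; what a row does not reach is not made up. A row lasts 1/10 s, in which the tool goes at most 50 mm and 8.59 degrees, less where a joint would pass 70% of its speed; a pose out of reach is approached as far as the arm can. A call is refused whole if a number of a shift passes 0.05 or a number of a turn 8.59, either way. A call with a gripper value outside its range is refused whole. The fingers move at their own pace and stop on an object; the grip force is fixed at half the most. Time passes only in rows, so rows that do not move let the fingers close, or fill a call up. It gives the time, the measured TCP pose, the force, the opening and the grip force at its end, in the units of the state.
- arm.get_state(): the state, without advancing time (a new reading comes with each control period).
- arm.read_camera(name): name is "scene" or "top" or "wrist"; returns a dict with "image" (384x512x3 uint8, red, green, blue), "camera_matrix" (3x3 intrinsics, pixels), "k1" (the pictures are not rectified: a ray, as slopes to the right and down, at radius r is drawn at 1 + k1 r^2 times it, then the intrinsics apply), "rvec" (rotation vector, rad) and "tvec" (3), from world to camera coordinates, as OpenCV has them. Camera axes: x right, y down, z forward; pixel columns grow to the right and rows downward; lengths in m; the calibration is good to about 2 mm. A picture is of the moment at which its call begins. There is no depth.
- arm.finish_job(): hands the job in; it is judged then, once.
The state is a dict: "clock": time; "joint_pos": joint angles; "qvel": joint speeds; "effort": joint torques, N m; "tcp_pos": TCP position; "tool_rot": TCP orientation; "contact_force": force on the tool from outside, world axes, zero at the start; "ft_torque": the same for the moment, N m; "finger_gap": finger opening in m; "grip_force": force on a finger pad.
Only numpy, scipy, OpenCV 4.12 (cv2) and the standard library are available. Lean on these libraries where they do the work, as an engineer would, in place of code of your own. Each camera call takes 0.05 s, during which the arm holds its last target. There are 200 camera calls.

## Working session

There is one attempt and no reset: what is moved stays moved. The work goes in short steps, Python scripts to look and compute and a tool call to move; the robot and the scene stay as the last step left them, time stands still between calls to the robot, and variables do not carry over. Pictures are saved under pics/ and viewed, at most 10 in all, crops included, and the job is handed in when it is done.

Besides the shell and the picture viewer there is one more tool, called after "Emit:" by a JSON object that holds its "fn" and its "kwargs". jog_arm: Moves the arm, as the interface text tells. Its arguments: {"type":"object","properties":{"steps":{"type":"string"}},"required":["steps"]}

```bash
ls; mkdir -p pics; cat > h.py <<'E'
import numpy as np, cv2
from rig import arm
def cam(n):
    c=arm.read_camera(n); return c
def ray(c,u,v):
    K=np.array(c["camera_matrix"]);d=np.array([(u-K[0,2])/K[0,0],(v-K[1,2])/K[1,1]])
    s=d.copy()
    for _ in range(20): s=d/(1+c["k1"]*(s@s))
    R=cv2.Rodrigues(np.array(c["rvec"],float))[0];t=np.array(c["tvec"],float).ravel()
    return -R.T@t, R.T@np.array([s[0],s[1],1.])
def onz(c,u,v,z):
    o,d=ray(c,u,v); return o+d*(z-o[2])/d[2]
E
python3 - <<'E'
from h import *
a=[cam(n) for n in("top","scene")]
for n,c in zip(("top","scene"),a):
    cv2.imwrite(f"pics/{n}0.png",cv2.resize(c["image"][:,:,::-1],(768,576)))
    print(n,ray(c,256,192))
print(arm.get_state())
E
```

```text
pics
top (array([ 0.41930246, -0.02362825,  0.77064409]), array([ 0.14563025,  0.04578441, -0.98839579]))
scene (array([1.15238781, 0.29226919, 0.62324856]), array([-0.70164481, -0.34847369, -0.62155425]))
{'clock': 0.1, 'joint_pos': array([-1.34348853e+00,  5.28353600e-01,  1.43378278e+00, -4.72631884e-06,
        1.18140581e+00, -1.78472336e-01]), 'qvel': array([ 0.00051619, -0.00026557, -0.00276832, -0.00036921, -0.00095761,
        0.00078662]), 'effort': array([-2.75428984e-04, -4.43304384e+01, -1.78586483e+01, -2.45939746e-04,
        3.86545129e-03,  4.78884601e-06]), 'tcp_pos': array([ 0.24660306, -0.57358688,  0.23044078]), 'tool_rot': array([ 9.79487671e-01,  2.01501741e-01, -2.59840243e-05, -9.74425626e-04]), 'contact_force': array([ 0.08796279, -0.30873619, -0.89082216]), 'ft_torque': array([-0.01633053, -0.00318704, -0.00932099]), 'grip_force': 0.0, 'finger_gap': 0.08596203738020275}
```

View pics/top0.png

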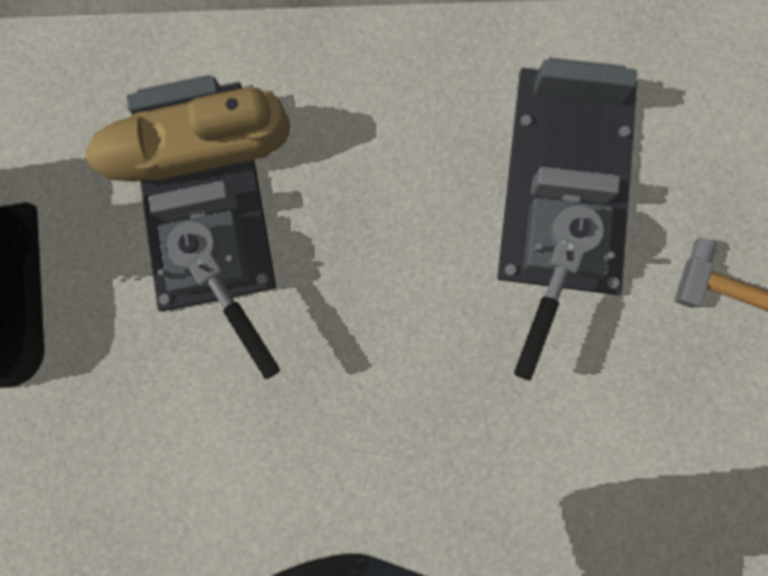

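View pics/scene0.png

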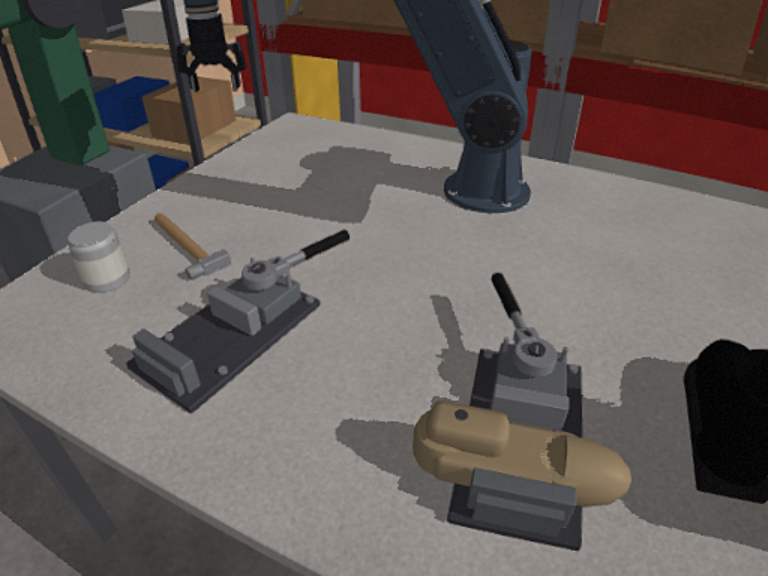

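The top view shows the clamp with the last on the left. Its pivot is at about (190,243) and its black handle runs from (230,307) to (272,373). The spare handle, on the right, runs from (550,300) to (523,376).

```bash
python3 - <<'E'
from h import *
c=cam("top"); im=c["image"]
m=(im.max(2)<38).astype(np.uint8)
n,l,s,ce=cv2.connectedComponentsWithStats(m)
for i in range(1,n):
    if s[i,4]>150: print(i,s[i],ce[i])
sub=np.zeros_like(m); sub[195:260,145:192]=m[195:260,145:192]
ys,xs=np.nonzero(sub); r=cv2.minAreaRect(np.c_[xs,ys].astype(np.float32)); print(r)
P=np.array([onz(c,x,y,.073)[:2] for x,y in zip(xs,ys)])
mu=P.mean(0); w,v=np.linalg.eigh(np.cov((P-mu).T)); d=v[:,1]; d*=np.sign(d[0])
q=(P-mu)@d; e=(P-mu)@v[:,0]
print("centre",mu,"dir",d,np.degrees(np.arctan2(d[1],d[0])),"len",np.ptp(q),"wid",np.ptp(e))
mid=mu+d*(q.max()+q.min())/2; print("grip",mid,"pivot",mid+.14*d, "piv px", onz(c,190/1.5,243/1.5,.08))
for z,pts in((.014,[(160,308),(274,288),(241,84),(143,182)]),):
    for p in pts: print(p,onz(c,p[0]/1.5,p[1]/1.5,z))
# spare
print("spare",onz(c,537/1.5,338/1.5,.073), onz(c,523/1.5,376/1.5,.073))
E
```

```text
2 [ 99 107  84  85 734] [158.79155313 138.6239782 ]
5 [ 96 131  13  45 162] [101.72839506 154.80246914]
8 [   0  135   29  123 3140] [ 12.72420382 196.26624204]
72 [344 199  28  53 433] [358.93995381 221.69053118]
73 [150 202  36  50 512] [166.80859375 225.37109375]
76 [185 370  63  14 572] [221.09965035 377.70629371]
((167.1573028564453, 226.15170288085938), (53.84789276123047, 10.069979667663574), 57.9946174621582)
centre [0.46306611 0.17013796] dir [0.82572994 0.56406566] 34.33743405121489 len 0.09903322275386404 wid 0.018715587756492135
grip [0.46197975 0.16939585] pivot [0.57758194 0.24836504] piv px [0.57945886 0.24683846 0.08      ]
(160, 308) [0.50711187 0.30873949 0.014     ]
(274, 288) [0.53231571 0.15681571 0.014     ]
(241, 84) [0.82263039 0.21156909 0.014     ]
(143, 182) [0.68169109 0.34290998 0.014     ]
spare [ 0.46057324 -0.17175717  0.073     ] [ 0.41641761 -0.15357216  0.073     ]
```

Emit:
{"fn": "jog_arm", "kwargs": {"steps": "0 0 0 0.031 -0.037 0 0;0 0 0 0.031 -0.037 0 0;0 0 0 0.031 -0.037 0 0;0 0 0 0.031 -0.037 0 0;0 0 0 0.031 -0.037 0 0"}}

```text
clock: 0.65
tcp_pos: [0.3162, -0.3411, 0.2312]
tool_rot: [0.98, 0.201, 0.0, -0.0]
contact_force: [1.9, 0.8, 0.1]
finger_gap: 0.0855
grip_force: 0.0
```

Emit:
{"fn": "jog_arm", "kwargs": {"steps": "0 0 0 0.031 -0.037 0 0;0 0 0 0.031 -0.037 0 0;0 0 0 0.031 -0.037 0 0;0 0 0 0.031 -0.037 0 0;0 0 0 0.031 -0.037 0 0"}}

```text
clock: 1.15
tcp_pos: [0.3857, -0.1101, 0.2314]
tool_rot: [0.98, 0.201, 0.0, 0.0]
contact_force: [0.9, 0.1, -0.2]
finger_gap: 0.0852
grip_force: 0.0
```

Emit:
{"fn": "jog_arm", "kwargs": {"steps": "0 0 0 0.031 -0.037 0 0;0 0 0 0.031 -0.037 0 0;0 0 0 0.031 -0.037 0 0;0 0 0 0.031 -0.037 0 0;0 0 0 0 0 0 0"}}

```text
clock: 1.65
tcp_pos: [0.4419, 0.0781, 0.2314]
tool_rot: [0.979, 0.205, 0.001, -0.001]
contact_force: [-0.6, -1.0, -0.2]
finger_gap: 0.0853
grip_force: 0.0
```

```bash
cat >> h.py <<'E'
from scipy.spatial.transform import Rotation as Ro
def need(p,th):
    s=arm.get_state();R=Ro.from_quat(s["tool_rot"]);x=R.as_matrix()[:,0]
    a=np.degrees(np.arctan2(x[1],x[0]))
    print("t",s["clock"],"tcp",s["tcp_pos"].round(4),"tool x ang",a.round(2),"tilt",R.as_matrix()[:,2].round(3),"j6",s["joint_pos"][5].round(3),"gap",s["finger_gap"],"F",s["contact_force"].round(1))
    print("shift",R.inv().apply(np.array(p)-s["tcp_pos"]).round(4),"turn z",-(th-a))
E
python3 - <<'E'
from h import *
need([.462,.1695,.053],34.3)
E
```

```text
t 1.65 tcp [0.4419 0.0781 0.2314] tool x ang 23.72 tilt [ 0.002  0.002 -1.   ] j6 1.08 gap 0.08534546073298938 F [-0.6 -1.  -0.2]
shift [ 0.0548 -0.0754  0.1786] turn z -10.583909622721666
```

Emit:
{"fn": "jog_arm", "kwargs": {"steps": "0 0 0 0.027 -0.038 0 0;0 0 0 0.028 -0.038 0 0;0 0 -5.3 0 0 0.03 0;0 0 -5.3 0 0 0.03 0;0 0 0 0 0 0.03 0"}}

```text
clock: 2.15
tcp_pos: [0.4616, 0.1644, 0.1405]
tool_rot: [0.956, 0.292, 0.0, 0.0]
contact_force: [-0.6, -0.1, -0.7]
finger_gap: 0.0853
grip_force: 0.0
```

```bash
python3 - <<'E'
from h import *
need([.462,.1695,.053],34.3)
c=cam("wrist"); cv2.imwrite("pics/w1.png",cv2.cvtColor(c["image"],4))
c=cam("top"); cv2.imwrite("pics/t1.png",cv2.cvtColor(c["image"],4))
E
```

```text
t 2.15 tcp [0.4616 0.1644 0.1405] tool x ang 33.99 tilt [ 0.001 -0.    -1.   ] j6 1.092 gap 0.08534289412301116 F [-0.6 -0.1 -0.7]
shift [ 0.0031 -0.0041  0.0875] turn z -0.30850226713346984
```

View pics/w1.png

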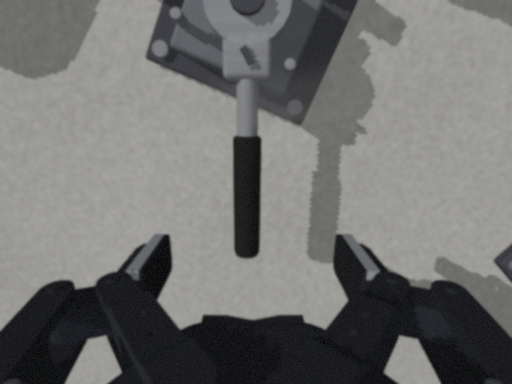

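The wrist view shows the handle upright at u≈247, centred between the fingers (midpoint ≈253). I'll go down and close to a loose cage around it.

Emit:
{"fn": "jog_arm", "kwargs": {"steps": "0 0 0 0.003 -0.004 0.03 0;0 0 0 0 0 0.03 0;0 0 0 0 0 0.027 0;0 0 0 0 0 0 0.66;0 0 0 0 0 0 0.66"}}

```text
clock: 2.75
tcp_pos: [0.4625, 0.1692, 0.0552]
tool_rot: [0.957, 0.291, 0.0, 0.0]
contact_force: [0.7, 0.3, -0.2]
finger_gap: 0.0589
grip_force: 0.0
```

```bash
python3 - <<'E'
from h import *
need([.462,.1695,.053],34.3)
E
```

```text
t 2.75 tcp [0.4625 0.1692 0.0552] tool x ang 33.81 tilt [ 0.001  0.    -1.   ] j6 1.104 gap 0.058881066499327686 F [ 0.7  0.3 -0.2]
shift [-0.0002 -0.0005  0.0022] turn z -0.49027502868672457
```

Emit:
{"fn": "jog_arm", "kwargs": {"steps": "0 0 0 0 0 0.001 0.66;0 0 5 0.0005 -0.0122 0 0.66;0 0 5 0.0005 -0.0122 0 0.66;0 0 5 0.0005 -0.0122 0 0.66;0 0 5 0.0005 -0.0122 0 0.66"}}

```text
clock: 3.25
tcp_pos: [0.4435, 0.2144, 0.0552]
tool_rot: [0.993, 0.119, 0.002, -0.0]
contact_force: [0.9, -3.4, 0.2]
finger_gap: 0.0291
grip_force: 1.6
```

```bash
cat >> h.py <<'E'
def at(th,piv=(.5785,.2480)):
    t=np.radians(th); need([piv[0]-.14*np.cos(t),piv[1]-.14*np.sin(t),.053],th)
def look(nm):
    c=cam("top"); cv2.imwrite(f"pics/{nm}.png",cv2.resize(c["image"][90:280,50:260,::-1],None,fx=3,fy=3))
E
python3 - <<'E'
from h import *
at(14.3)
look("t2")
E
```

```text
t 3.25 tcp [0.4435 0.2144 0.0552] tool x ang 13.65 tilt [ 0.004  0.001 -1.   ] j6 1.556 gap 0.029077706524595733 F [ 0.9 -3.4  0.2]
shift [-0.0009  0.0008  0.0022] turn z -0.6488451566356943
```

View pics/t2.png

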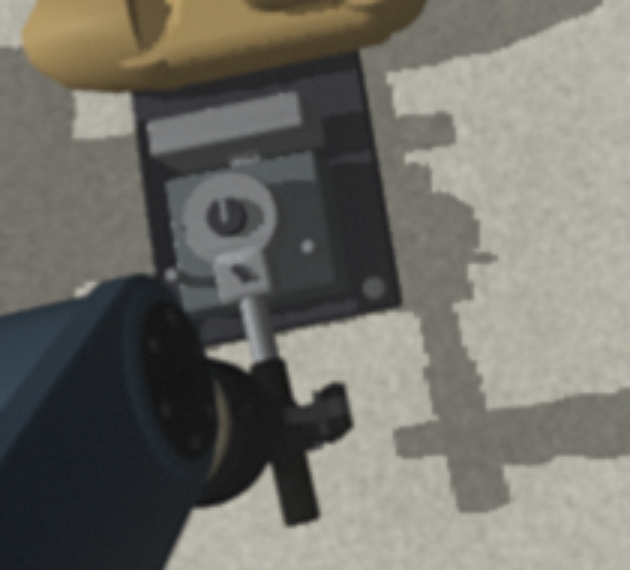

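The wrench follows the fingers. I'll continue the stroke.

Emit:
{"fn": "jog_arm", "kwargs": {"steps": "0 0 5 0.0005 -0.0122 0 0.66;0 0 5 0.0005 -0.0122 0 0.66;0 0 5 0.0005 -0.0122 0 0.66;0 0 5 0.0005 -0.0122 0 0.66;0 0 5 0.0005 -0.0122 0 0.66"}}

```text
clock: 3.8
tcp_pos: [0.4423, 0.274, 0.0552]
tool_rot: [0.995, -0.097, 0.002, 0.0]
contact_force: [2.4, -6.3, 1.3]
finger_gap: 0.0293
grip_force: 2.6
```

Emit:
{"fn": "jog_arm", "kwargs": {"steps": "0 0 5 0.0005 -0.0122 0 0.66;0 0 4 0.0004 -0.0098 0 0.66;0 0 0 0 0 0 0.66;0 0 0 0 0 0 0.66;0 0 0 0 0 0 0.66"}}

```text
clock: 4.3
tcp_pos: [0.4464, 0.2951, 0.054]
tool_rot: [0.985, -0.174, 0.0, 0.0]
contact_force: [0.0, -2.9, 1.0]
finger_gap: 0.0286
grip_force: 1.2
```

```bash
python3 - <<'E'
from h import *
at(-20)
look("t3")
E
```

```text
t 4.3 tcp [0.4464 0.2951 0.054 ] tool x ang -20.1 tilt [ 0. -0. -1.] j6 2.297 gap 0.02855580578381351 F [ 0.  -2.9  1. ]
shift [ 0.0003 -0.0009  0.001 ] turn z -0.09621449209368294
```

View pics/t3.png

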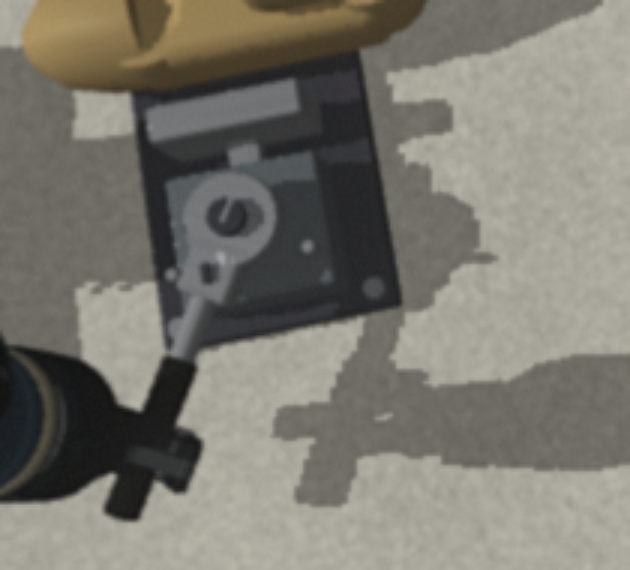

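The jaw advanced, so the drive works. Now the return swing, then the next drive stroke.

Emit:
{"fn": "jog_arm", "kwargs": {"steps": "0 0 -6 0.0008 0.0146 0 0.66;0 0 -6 0.0008 0.0146 0 0.66;0 0 -6 0.0008 0.0146 0 0.66;0 0 -6 0.0008 0.0146 0 0.66;0 0 -6 0.0008 0.0146 0 0.66"}}

```text
clock: 4.85
tcp_pos: [0.4396, 0.2236, 0.0534]
tool_rot: [0.996, 0.088, -0.0, -0.001]
contact_force: [-0.3, 1.6, 0.5]
finger_gap: 0.0292
grip_force: 0.5
```

Emit:
{"fn": "jog_arm", "kwargs": {"steps": "0 0 -6 0.0008 0.0146 0 0.66;0 0 -6 0.0008 0.0146 0 0.66;0 0 -6 0.0008 0.0146 0 0.66;0 0 -6 0.0008 0.0146 0 0.66;0 0 -6 0.0008 0.0146 0 0.66"}}

```text
clock: 5.35
tcp_pos: [0.4698, 0.1579, 0.0532]
tool_rot: [0.939, 0.343, -0.001, -0.001]
contact_force: [-1.0, -0.1, 1.2]
finger_gap: 0.029
grip_force: 0.5
```

Emit:
{"fn": "jog_arm", "kwargs": {"steps": "0 0 0 0 0 0 0.66;0 0 0 0 0 0 0.66;0 0 0 0 0 0 0.66;0 0 0 0 0 0 0.66;0 0 0 0 0 0 0.66"}}

```text
clock: 5.85
tcp_pos: [0.4702, 0.1586, 0.0533]
tool_rot: [0.94, 0.341, -0.0, -0.0]
contact_force: [-0.6, -0.2, 1.4]
finger_gap: 0.0289
grip_force: 0.0
```

```bash
python3 - <<'E'
from h import *
at(41)
E
```

```text
t 5.85 tcp [0.4702 0.1586 0.0533] tool x ang 39.87 tilt [-0.  0. -1.] j6 0.975 gap 0.028896133704439813 F [-0.6 -0.2  1.4]
shift [0.0004 0.0036 0.0003] turn z -1.130830348980595
```

Emit:
{"fn": "jog_arm", "kwargs": {"steps": "0 0 -2 0 0.005 0 0.66;0 0 0 0 0 0 0.66;0 0 6 0.0008 -0.0146 0 0.66;0 0 6 0.0008 -0.0146 0 0.66;0 0 6 0.0008 -0.0146 0 0.66"}}

```text
clock: 6.35
tcp_pos: [0.4503, 0.1915, 0.0534]
tool_rot: [0.979, 0.204, 0.001, 0.0]
contact_force: [1.3, -0.8, -0.5]
finger_gap: 0.0295
grip_force: 0.4
```

Emit:
{"fn": "jog_arm", "kwargs": {"steps": "0 0 6 0.0008 -0.0146 0 0.66;0 0 6 0.0008 -0.0146 0 0.66;0 0 6 0.0008 -0.0146 0 0.66;0 0 6 0.0008 -0.0146 0 0.66;0 0 6 0.0008 -0.0146 0 0.66"}}

```text
clock: 6.85
tcp_pos: [0.4395, 0.2623, 0.0534]
tool_rot: [0.998, -0.055, 0.0, 0.001]
contact_force: [1.6, -5.7, 0.9]
finger_gap: 0.029
grip_force: 2.7
```

Emit:
{"fn": "jog_arm", "kwargs": {"steps": "0 0 6 0.0008 -0.0146 0 0.66;0 0 6 0.0008 -0.0146 0 0.66;0 0 4 0.0004 -0.0098 0 0.66;0 0 0 0 0 0 0.66;0 0 0 0 0 0 0.66"}}

```text
clock: 7.35
tcp_pos: [0.4486, 0.2999, 0.0532]
tool_rot: [0.982, -0.191, -0.0, 0.0]
contact_force: [0.1, -2.8, 0.1]
finger_gap: 0.029
grip_force: 1.2
```

```bash
python3 - <<'E'
from h import *
at(-22)
look("t4")
E
```

```text
t 7.35 tcp [0.4486 0.2999 0.0532] tool x ang -22.06 tilt [-0.    -0.001 -1.   ] j6 2.339 gap 0.029017219428079315 F [ 0.1 -2.8  0.1]
shift [-0.0001 -0.0005  0.0002] turn z -0.05940570032871051
```

View pics/t4.png

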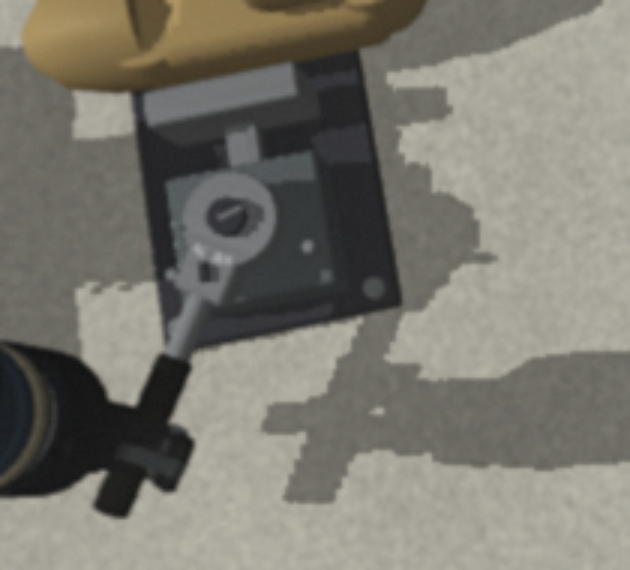

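The jaw is nearer still, by about 20 mm in total. Third cycle next.

Emit:
{"fn": "jog_arm", "kwargs": {"steps": "0 0 -6 0.0008 0.0146 0 0.66;0 0 -6 0.0008 0.0146 0 0.66;0 0 -6 0.0008 0.0146 0 0.66;0 0 -6 0.0008 0.0146 0 0.66;0 0 -6 0.0008 0.0146 0 0.66"}}

```text
clock: 7.9
tcp_pos: [0.4394, 0.2283, 0.0534]
tool_rot: [0.998, 0.07, -0.0, -0.001]
contact_force: [-0.6, 0.5, 1.0]
finger_gap: 0.0291
grip_force: 0.5
```

Emit:
{"fn": "jog_arm", "kwargs": {"steps": "0 0 -6 0.0008 0.0146 0 0.66;0 0 -6 0.0008 0.0146 0 0.66;0 0 -6 0.0008 0.0146 0 0.66;0 0 -6 0.0008 0.0146 0 0.66;0 0 -6 0.0008 0.0146 0 0.66"}}

```text
clock: 8.4
tcp_pos: [0.4673, 0.1616, 0.0533]
tool_rot: [0.945, 0.326, -0.001, -0.001]
contact_force: [-0.5, 1.2, 1.4]
finger_gap: 0.0287
grip_force: 0.5
```

Emit:
{"fn": "jog_arm", "kwargs": {"steps": "0 0 -4 0.0004 0.0098 0 0.66;0 0 0 0 0 0 0.66;0 0 6 0.0008 -0.0146 0 0.66;0 0 6 0.0008 -0.0146 0 0.66;0 0 6 0.0008 -0.0146 0 0.66"}}

```text
clock: 8.9
tcp_pos: [0.4521, 0.1912, 0.0535]
tool_rot: [0.979, 0.204, 0.002, 0.0]
contact_force: [4.2, -3.9, -2.1]
finger_gap: 0.029
grip_force: 2.8
```

Emit:
{"fn": "jog_arm", "kwargs": {"steps": "0 0 6 0.0008 -0.0146 0 0.66;0 0 6 0.0008 -0.0146 0 0.66;0 0 6 0.0008 -0.0146 0 0.66;0 0 0 0 0 0 0.66;0 0 0 0 0 0 0.66"}}

```text
clock: 9.4
tcp_pos: [0.4402, 0.2337, 0.0535]
tool_rot: [0.999, 0.052, 0.001, -0.0]
contact_force: [2.1, -1.7, 0.1]
finger_gap: 0.0292
grip_force: 1.1
```

```bash
python3 - <<'E'
from h import *
at(6)
E
```

```text
t 9.4 tcp [0.4402 0.2337 0.0535] tool x ang 5.98 tilt [ 0.001  0.    -1.   ] j6 1.73 gap 0.02918224167003449 F [ 2.1 -1.7  0.1]
shift [-0.001   0.0002  0.0005] turn z -0.020827586731939185
```

Now smaller steps, watching the force.

Emit:
{"fn": "jog_arm", "kwargs": {"steps": "0 0 4 0.0004 -0.0098 0 0.66;0 0 4 0.0004 -0.0098 0 0.66;0 0 4 0.0004 -0.0098 0 0.66;0 0 0 0 0 0 0.66;0 0 0 0 0 0 0.66"}}

```text
clock: 9.9
tcp_pos: [0.44, 0.2622, 0.0533]
tool_rot: [0.999, -0.053, -0.0, 0.0]
contact_force: [2.7, -3.5, 0.7]
finger_gap: 0.029
grip_force: 1.4
```

Emit:
{"fn": "jog_arm", "kwargs": {"steps": "0 0 2 0.0002 -0.0049 0 0.66;0 0 2 0.0002 -0.0049 0 0.66;0 0 2 0.0002 -0.0049 0 0.66;0 0 0 0 0 0 0.66;0 0 0 0 0 0 0.66"}}

```text
clock: 10.4
tcp_pos: [0.4423, 0.2765, 0.0533]
tool_rot: [0.994, -0.105, -0.001, 0.0]
contact_force: [1.6, -4.7, 1.6]
finger_gap: 0.0285
grip_force: 1.9
```

Emit:
{"fn": "jog_arm", "kwargs": {"steps": "0 0 2 0.0002 -0.0049 0 0.66;0 0 2 0.0002 -0.0049 0 0.66;0 0 2 0.0002 -0.0049 0 0.66;0 0 0 0 0 0 0.66;0 0 0 0 0 0 0.66"}}

```text
clock: 10.9
tcp_pos: [0.4461, 0.2904, 0.0532]
tool_rot: [0.988, -0.157, -0.001, 0.001]
contact_force: [0.5, -4.8, 2.4]
finger_gap: 0.0292
grip_force: 2.3
```

Emit:
{"fn": "jog_arm", "kwargs": {"steps": "0 0 2 0.0002 -0.0049 0 0.66;0 0 2 0.0002 -0.0049 0 0.66;0 0 0 0 0 0 0.66;0 0 0 0 0 0 0.66;0 0 0 0 0 0 0.66"}}

```text
clock: 11.4
tcp_pos: [0.4486, 0.2977, 0.053]
tool_rot: [0.982, -0.191, -0.002, 0.003]
contact_force: [0.8, -11.1, 4.2]
finger_gap: 0.0292
grip_force: 4.9
```

```bash
python3 - <<'E'
from h import *
at(-22)
look("t5")
E
```

```text
t 11.4 tcp [0.4486 0.2977 0.053 ] tool x ang -21.98 tilt [-0.005 -0.005 -1.   ] j6 2.337 gap 0.029194798351293676 F [  0.8 -11.1   4.2]
shift [-0.001  -0.0026  0.    ] turn z 0.023280682154361187
```

View pics/t5.png

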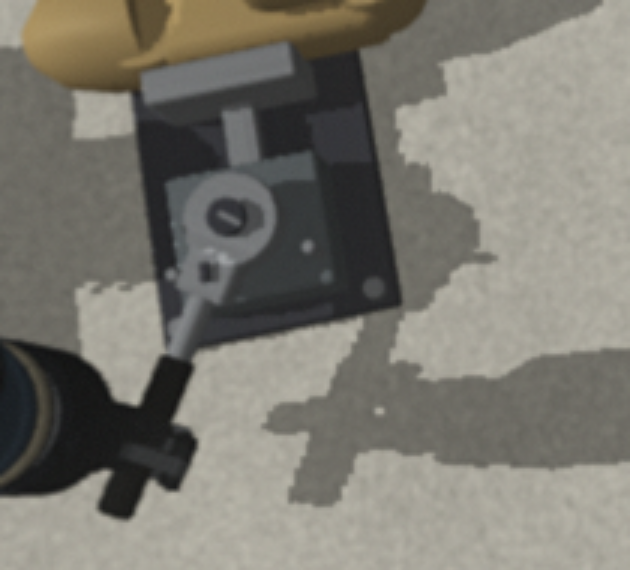

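The force rose to 11 N and the handle stalled 2.6 mm short of where it went last stroke, so the jaw is against the last. I'll confirm with a short extra stroke.

Emit:
{"fn": "jog_arm", "kwargs": {"steps": "0 0 -6 0.0008 0.0146 0 0.66;0 0 -6 0.0008 0.0146 0 0.66;0 0 -6 0.0008 0.0146 0 0.66;0 0 -6 0.0008 0.0146 0 0.66;0 0 -6 0.0008 0.0146 0 0.66"}}

```text
clock: 11.95
tcp_pos: [0.4402, 0.2286, 0.0531]
tool_rot: [0.997, 0.071, -0.001, -0.001]
contact_force: [-0.5, 0.2, -0.5]
finger_gap: 0.029
grip_force: 0.5
```

Emit:
{"fn": "jog_arm", "kwargs": {"steps": "0 0 -6 0.0008 0.0146 0 0.66;0 0 0 0 0 0 0.66;0 0 4 0.0004 -0.0098 0 0.66;0 0 4 0.0004 -0.0098 0 0.66;0 0 0 0 0 0 0.66"}}

```text
clock: 12.45
tcp_pos: [0.4409, 0.2351, 0.0533]
tool_rot: [0.999, 0.051, 0.0, -0.0]
contact_force: [0.2, 0.9, 0.1]
finger_gap: 0.029
grip_force: 0.0
```

Emit:
{"fn": "jog_arm", "kwargs": {"steps": "0 0 2 0.0002 -0.0049 0 0.66;0 0 2 0.0002 -0.0049 0 0.66;0 0 2 0.0002 -0.0049 0 0.66;0 0 0 0 0 0 0.66;0 0 0 0 0 0 0.66"}}

```text
clock: 12.95
tcp_pos: [0.4404, 0.2471, 0.0531]
tool_rot: [1.0, 0.0, -0.001, 0.001]
contact_force: [0.9, -7.9, 0.7]
finger_gap: 0.0291
grip_force: 3.8
```

```bash
python3 - <<'E'
from h import *
at(0)
E
```

```text
t 12.95 tcp [0.4404 0.2471 0.0531] tool x ang 0.0 tilt [-0.001 -0.002 -1.   ] j6 1.864 gap 0.029053013602307654 F [ 0.9 -7.9  0.7]
shift [-0.0019 -0.0009  0.0001] turn z 0.004851683751442404
```

Emit:
{"fn": "jog_arm", "kwargs": {"steps": "0 0 0 0 -0.004 0 0.66;0 0 0 0 -0.004 0 0.66;0 0 0 0 0 0 0.66;0 0 0 0 0 0 0.66;0 0 0 0 0 0 0.66"}}

```text
clock: 13.45
tcp_pos: [0.4398, 0.2535, 0.0531]
tool_rot: [1.0, 0.0, -0.002, 0.002]
contact_force: [0.5, -14.0, 1.8]
finger_gap: 0.0291
grip_force: 6.7
```

```bash
python3 - <<'E'
from h import *
at(0)
E
```

```text
t 13.45 tcp [0.4398 0.2535 0.0531] tool x ang 0.01 tilt [-0.003 -0.005 -1.   ] j6 1.88 gap 0.02910008331936134 F [  0.5 -14.    1.8]
shift [-0.0013  0.0055  0.0001] turn z 0.006477321039373581
```

Emit:
{"fn": "jog_arm", "kwargs": {"steps": "0 0 0 0 -0.004 0 0.66;0 0 0 0 -0.004 0 0.66;0 0 0 0 0 0 0.66;0 0 0 0 0 0 0.66;0 0 0 0 0 0 0.66"}}

```text
clock: 13.95
tcp_pos: [0.4408, 0.2647, 0.0532]
tool_rot: [1.0, -0.001, -0.0, -0.0]
contact_force: [0.6, -0.7, 0.4]
finger_gap: 0.0291
grip_force: 0.2
```

Emit:
{"fn": "jog_arm", "kwargs": {"steps": "0 0 0 0 -0.004 0 0.66;0 0 0 0 -0.004 0 0.66;0 0 0 0 0 0 0.66;0 0 0 0 0 0 0.66;0 0 0 0 0 0 0.66"}}

```text
clock: 14.45
tcp_pos: [0.441, 0.2727, 0.0533]
tool_rot: [1.0, -0.001, 0.0, -0.0]
contact_force: [0.1, 0.4, -0.6]
finger_gap: 0.0291
grip_force: 0.0
```

```bash
python3 - <<'E'
from h import *
at(-6)
look("t6")
E
```

```text
t 14.45 tcp [0.441  0.2727 0.0533] tool x ang -0.13 tilt [ 0.  0. -1.] j6 1.911 gap 0.029102232726728357 F [ 0.1  0.4 -0.6]
shift [-0.0017  0.0101  0.0003] turn z 5.8731626720832475
```

View pics/t6.png

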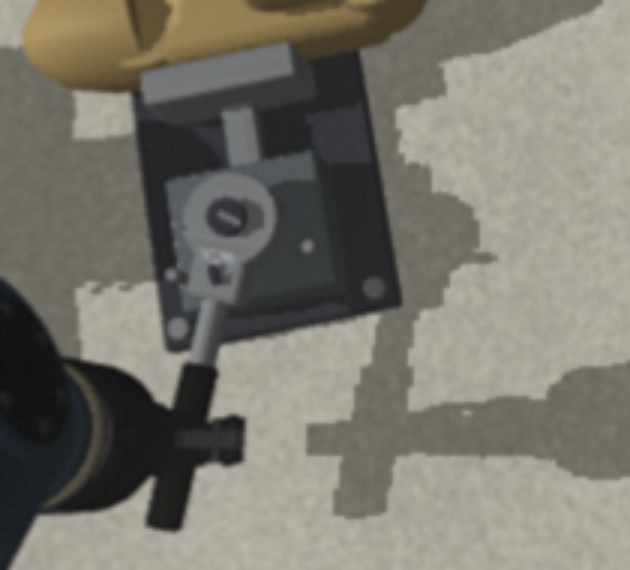

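The jaw and nut look the same as before the extra push. I'll measure the jaw travel against the first picture.

```bash
python3 - <<'E'
from h import *
c=cam("top"); now=cv2.resize(c["image"][90:280,50:260,::-1],None,fx=3,fy=3)
t0=cv2.resize(cv2.imread("pics/top0.png"),(512,384),interpolation=cv2.INTER_AREA)[90:280,50:260]
t0=cv2.resize(t0,None,fx=3,fy=3)
g=lambda i:cv2.cvtColor(i,cv2.COLOR_BGR2GRAY)
cv2.imwrite("pics/cmp.png",np.hstack([t0[:250,100:420],now[:250,100:420]]))
# template: jaw top+front right part from current view
x0,y0,x1,y1=140,45,300,120
for nm in("t2","t3","t4","t5"):
    im=g(cv2.imread(f"pics/{nm}.png")) 
    T=g(now)[y0:y1,x0:x1]
    for name,I in((nm,im),)+((("t0",g(t0)),) if nm=="t2" else ()):
        r=cv2.matchTemplate(I[:260],T,cv2.TM_CCOEFF_NORMED); _,mx,_,l=cv2.minMaxLoc(r)
        f=lambda x,y:onz(c,x/3+50,y/3+90,.066)[:2]
        d=f(x0+80,y0+38)-f(l[0]+80,l[1]+38)
        print(name,mx,l,(d@[np.cos(.18),np.sin(.18)]).round(4))
E
```

```text
t2 0.7892471551895142 (162, 5) -0.0238
t0 0.7904890775680542 (161, 5) -0.0239
t3 0.7852746844291687 (162, 5) -0.0238
t4 0.8504311442375183 (144, 66) 0.0144
t5 0.9994139671325684 (140, 45) 0.0
```

View pics/cmp.png

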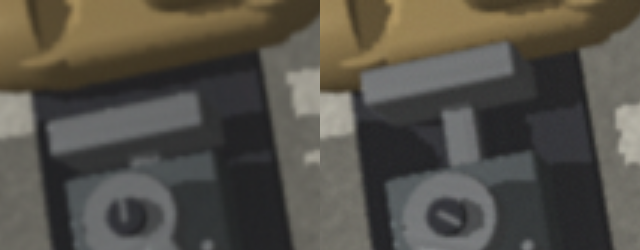

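The jaw's top corner moved about 51 crop px, which is roughly 35 mm at z = 66 mm. That matches the full 34 mm, and the jaw face is against the last. Releasing and lifting off.

Emit:
{"fn": "jog_arm", "kwargs": {"steps": "0 0 0 0 0 0 0;0 0 0 0 0 0 0;0 0 0 0 0 0 0;0 0 0 0 0 0 0;0 0 0 0 0 0 0"}}

```text
clock: 15.05
tcp_pos: [0.441, 0.2725, 0.0533]
tool_rot: [1.0, -0.001, -0.0, -0.0]
contact_force: [0.1, -0.5, 0.1]
finger_gap: 0.0851
grip_force: 0.0
```

Emit:
{"fn": "jog_arm", "kwargs": {"steps": "0 0 0 0 0 -0.03 0;0 0 0 0 0 -0.03 0;0 0 0 0 0 -0.03 0;0 0 0 0 0 -0.03 0;0 0 0 0 0 -0.03 0"}}

```text
clock: 15.55
tcp_pos: [0.4407, 0.2723, 0.2045]
tool_rot: [1.0, -0.001, -0.0, 0.0]
contact_force: [-0.2, -0.2, -0.2]
finger_gap: 0.0856
grip_force: 0.0
```

Emit:
{"fn": "jog_arm", "kwargs": {"steps": "0 0 0 0 0 0 0;0 0 0 0 0 0 0;0 0 0 0 0 0 0;0 0 0 0 0 0 0;0 0 0 0 0 0 0"}}

```text
clock: 16.05
tcp_pos: [0.4404, 0.2722, 0.2021]
tool_rot: [1.0, -0.001, -0.001, 0.0]
contact_force: [0.8, 1.5, -0.7]
finger_gap: 0.0857
grip_force: 0.0
```

```bash
python3 - <<'E'
from h import *
at(-6)
c=cam("top"); n=c["image"][:,:,::-1]; t5=cv2.imread("pics/t5.png"); now=cv2.resize(n[90:280,50:260],None,fx=3,fy=3)
print("jaw diff vs t5",np.abs(now[40:130,130:310].astype(int)-t5[40:130,130:310]).mean())
f=lambda x,y:onz(c,x/3+50,y/3+90,.066)[:2]
d=f(293,42)-f(296,94)
print("travel",d@[np.cos(.18),np.sin(.18)])
E
```

```text
t 16.05 tcp [0.4404 0.2722 0.2021] tool x ang -0.15 tilt [-0.002 -0.001 -1.   ] j6 1.911 gap 0.08567553806651787 F [ 0.8  1.5 -0.7]
shift [-0.0007  0.0094  0.1491] turn z 5.846994981511389
jaw diff vs t5 3.4639300411522633
travel 0.03485709829168756
```

```bash
python3 -c "
from rig import arm
print(arm.finish_job())"
```

```text
the job is handed in; nothing more can be done
None
```

I closed the sliding jaw against the shoe last (about 34–35 mm of travel measured from the images, full travel 34 mm), let go of the wrench and lifted clear, never went near the spare wrench, and handed the job in at about 16 s; the hand-in gave no verdict.

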